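# Fit the sprinkler to the washed spice jar and take off its cap

## Task

Fit the nested lid set (white ceramic sprinkler with a knobbed wooden cap sitting loosely on it) to the one open jar in the bamboo rack: carry sprinkler and cap together by the sprinkler's wide rim and lower them, without dropping, until the rim rests fully on the jar's mouth. Then let go of the rim and lift off the cap alone, leaving the sprinkler seated and the jar standing in its place, so that the jar can air. Finish while still holding the cap steady in the gripper, some 10 cm straight above the jar, and leave everything else where it stands.

Things in the scene. Friction and masses are not known exactly. Their poses are not given: they have to be found in the camera images.
- sprinkler: Sprinkler (inner lid), white ceramic, about 70 g, round about its z (up). Origin: centre of its plug's underside. Upwards: plug 0 to 14 mm, diameter 41 mm (lowest 7 mm taper to 35); rim disc 14 to 24 mm, diameter 60 mm; perforated middle 24 to 30 mm, diameter 38 mm. Starts standing on its plug on the ledge, left of the rack, cap on top. Nothing locks or sticks: all rests by weight.
- sprinkler_rim (a point): Centre of the sprinkler's rim disc (60 mm across, 10 mm thick), 19 mm above the sprinkler's origin. Grip the rim across its 60 mm to carry sprinkler and cap together; the cap (50 mm across, top of its knob 37 mm above this point) then stands between the fingers.
- cap: Cap (outer lid), wood, about 35 g, round about its z (up): upturned shallow cup, 50 mm outer and 44 mm inner diameter, 14 mm high, top 4 mm thick, with an upright round knob in the middle of the top. Origin: centre of its lower edge. Nested, that edge rests on the sprinkler's rim, 24 mm above the sprinkler's origin, with 3 mm sideways play; the set is 56 mm tall.
- cap_knob (a point): Centre of the cap's knob, an upright cylinder 18 mm in diameter and 18 mm tall, 14 to 32 mm above the cap's origin; this point is 23 mm above it.
- open_jar: The open, empty glass jar without lid: straight cylinder 90 mm tall, 52 mm outer and 45 mm inner diameter, about 160 g, loose in any one of the three rack pockets. Origin: centre of its underside, z up; its mouth is 90 mm above (100 mm above the ledge). Fitted, the sprinkler's origin is 76 mm above the jar's origin and its plug has 2 mm play all round.
- rack: Bamboo rack fixed to the ledge, 90 mm (its x) by 300 mm (its y), three jar pockets in a row along its y, at -95, 0 and +95 mm. Pocket floor 10 mm, rail tops 39 mm above the ledge. Origin: centre of its underside. A grip closing along the rack's x keeps the fingers clear of the neighbouring jars.
- jar_a: Small closed glass jar, 52 mm in diameter, with a flat wooden lid (53 mm, no knob) that cannot come off; 104 mm tall in all, loose in a rack pocket. Origin: centre of its underside, z up. Leave alone.
- jar_b: Small closed glass jar, 52 mm in diameter, with a flat wooden lid (53 mm, no knob) that cannot come off; 104 mm tall in all, loose in a rack pocket. Origin: centre of its underside, z up. Leave alone.
- snack_cup: Blue plastic snack cup with closed flip-top, 76 mm in diameter, 94 mm tall, left and far. Origin: centre of its underside. Leave alone.
- glass_lid: Round glass pot lid lying flat, 100 mm in diameter, 25 mm tall with its steel knob, beyond the lid set. Origin: centre of its underside. Leave alone.
- baby_spoon: Steel baby spoon, 140 mm long, lying on the ledge near the robot. Origin: about its middle, on the ledge. Leave alone.
- mug: White mug, 76 mm in diameter, 85 mm tall, to the right and near. Origin: centre of its underside. Leave alone.
There are look-alikes about, which are no part of the job. Leave any black or yellow look-alike of the open_jar alone. Leave any turquoise look-alike of the cap alone.

How it is judged:
On the way, in this order (a step that is already met when the one before it is completed fails the run):
1. the lid set is lifted off the ledge by the sprinkler, cap still on it (height (world z) of sprinkler above 0.03 m and contact force between the fingers and sprinkler above 0.5 N and z of cap in the frame of sprinkler between 0.021 and 0.028 m and horizontal distance between cap and sprinkler below 0.008 m), for 0.2 s.
2. the sprinkler is seated on the open jar with the cap still on it, and the fingers have let go (z of sprinkler in the frame of open_jar between 0.072 and 0.08 m and horizontal distance between sprinkler and open_jar below 0.005 m and angle between the z axis of sprinkler and the z axis of open_jar, either way round below 0.08 rad and z of cap in the frame of sprinkler between 0.021 and 0.028 m and horizontal distance between cap and sprinkler below 0.008 m and contact force between the fingers and sprinkler below 0.1 N), for 0.2 s.
At the end, for the whole second after the job is handed in: The sprinkler is seated on the open jar (within 4 mm of its seated height, 5 mm sideways, 0.08 rad); the jar stands upright within 15 mm of where it started; the cap is held still in the fingers at least 50 mm above its nested place and within 60 mm sideways of the jar's axis, touching nothing else (z of sprinkler in the frame of open_jar between 0.072 and 0.08 m and horizontal distance between sprinkler and open_jar below 0.005 m and angle between the z axis of sprinkler and the z axis of open_jar, either way round below 0.08 rad and angle between open_jar's own z axis and vertical below 0.1 rad and distance of open_jar from where it was at the start of the episode below 0.015 m and linear speed of sprinkler below 0.03 m/s and z of cap in the frame of open_jar above 0.15 m and horizontal distance between cap and open_jar below 0.06 m and linear speed of cap below 0.05 m/s and contact force between the fingers and cap above 0.5 N and contact force between the fingers and sprinkler below 0.1 N and contact force between cap and sprinkler below 0.05 N); the arm keeps its last pose, push and grip.
It fails at once if the cap came off the sprinkler while the sprinkler was not seated on the open jar (not (z of cap in the frame of sprinkler between 0.021 and 0.028 m and horizontal distance between cap and sprinkler below 0.008 m) and not (z of sprinkler in the frame of open_jar between 0.072 and 0.08 m and horizontal distance between sprinkler and open_jar below 0.005 m and angle between the z axis of sprinkler and the z axis of open_jar, either way round below 0.08 rad)).
It fails at once if the sprinkler was dropped (falling faster than 0.5 m/s out of the fingers) (linear speed of sprinkler above 0.5 m/s and contact force between the fingers and sprinkler below 0.05 N).
It fails at once if the open jar was tipped (angle between open_jar's own z axis and vertical above 0.3 rad).
It fails at once if another thing on the ledge was pushed more than 25 mm (distance of any of jar_a, jar_b, snack_cup, glass_lid, baby_spoon, mug from where it was at the start of the episode above 0.025 m).
It also fails if it takes over 61 s, if anything falls off the work surface, if the arm or the gripper's body presses on something with over 40 N, if the wrist force passes 120 N, or if a joint passes its speed limit or range.

## Robot

A 7-joint arm with a two-finger parallel gripper is mounted at the origin on the work surface. World frame = base frame: x ahead of the robot, y to its left, z up, the work surface at z = 0. Lengths are in m, angles in rad, forces in N, time in s.
With the tool pointing down it reaches from about 0.35 to 0.9 m from the base axis. Payload 8.1 kg.
Tool frame: the origin (TCP) lies between the finger pads; the fingertips stand 22 mm ahead of it and the grasp point (between the pads) lies 3 mm ahead of it (arm.tip_reach is the distance from the TCP to the fingertips, in m); z points along the fingers, y is the line along which they close (so a half turn about z gives the same grasp; the last joint's range is limited). The gripper opens to 92 mm and grips with 3 to 60 N. Pads are 19 mm wide; open, the fingers measure 130 mm over their backs; the gripper's body (75 mm by 190 mm) begins 47 mm behind the grasp point.
Start: joints at [-1.272, 0.434, 0.025, 1.573, -0.012, 1.134, -0.075], TCP at [0.244, 0.575, 0.249] pointing down, gripper open.
Joint ranges: [-2.62, 2.62], [-0.44, 2.09], [-1.27, 1.32], [0.08, 2.57], [-1.32, 4.46], [0.12, 2], [-2.74, 2.74]. Speed limits (rad/s): [2.22, 2.22, 3.01, 3.01, 3.14, 3.14, 3.14].

## Interface

Orientations are given as a rotation vector (axis times angle).
In Python, from cell import telemetry, vision, job, arm gives the robot as it stands. The module is installed in compiled form; this text tells all that it offers.
- The arm moves only by the shell command python3 -m creep 'ROWS' [FORCE]. ROWS is text: rows parted by semicolons, each of 7 numbers parted by spaces: the finger opening in cm, from 0 to 9.18, then the shift along the tool's x, y, z in cm, then the turn, a rotation vector about the tool's x, y, z in degrees. A call has 1 to 5 rows; each row is the pose to reach, as a shift and turn from the pose commanded when the call began, along the tool's axes at that moment; what a row does not reach only later rows make up. A row lasts 1/8 s, in which the tool goes at most 62.5 mm and 10.7 degrees, less where a joint would pass 70% of its speed; a pose out of reach is approached as far as the arm can. A call with a gripper value outside its range is refused whole. The fingers move at their own pace and stop on an object; FORCE is the grip in N (left out, the last holds). Time passes only in rows, so rows that repeat a pose let the fingers close. It gives the time, the measured TCP pose, the force, the opening and the grip force at its end, in the units of the state.
- telemetry.observe(): the state, without advancing time (a new reading comes with each control period).
- vision.get_image(name): name is "scene" or "top" or "wrist"; returns the picture (384x512x3 uint8, red, green, blue); there is no depth.
- vision.camera_info(name): a dict with "fov_y" (degrees; the focal length in pixels is half the picture's height over the tangent of half this angle, whatever the lens; pixels are square), "cx", "cy" (the principal point, pixels), "extrinsics" (4x4, takes a point from camera to world coordinates). Camera axes: x right, y down, z forward; pixel columns grow to the right and rows downward; lengths in m; the calibration is good to about 2 mm. A picture is of the moment at which its call begins: read the wrist's pose just before it. camera_info takes no time and is no camera call; for the wrist camera it gives the pose at the moment of the call.
- job.sign_off(): hands the job in; it is judged then, once.
The state is a dict: "clock": time; "joints": joint angles; "dq": joint speeds; "joint_efforts": joint torques, N m; "position": TCP position; "ee_rot": TCP orientation; "force": force on the tool from outside, world axes, zero at the start; "ft_torque": the same for the moment, N m; "width": opening from 0.0 (shut) to 1.0 (fully open); "gripper_force": force on a finger pad.
Only numpy, scipy, OpenCV 4.12 (cv2) and the standard library are available. Lean on these libraries where they do the work, as an engineer would, in place of code of your own. Each camera call takes 0.05 s, during which the arm holds its last target. There are 200 camera calls.

## Working session

There is one attempt and no reset: what is moved stays moved. The work goes in short steps, Python scripts to look and compute and a shell command to move; the robot and the scene stay as the last step left them, time stands still between calls to the robot, and variables do not carry over. Pictures are saved under pics/ and viewed, at most 10 in all, crops included, and the job is handed in when it is done.

```bash
mkdir -p pics
cat > h.py <<'E'
import numpy as np, cv2
from cell import telemetry, vision, job, arm
from scipy.spatial.transform import Rotation as R
def ray(info,u,v):
    f=192/np.tan(np.radians(info['fov_y'])/2)
    T=np.array(info['extrinsics']); d=T[:3,:3]@np.array([(u-info['cx'])/f,(v-info['cy'])/f,1])
    return T[:3,3],d
def onplane(info,u,v,z):
    o,d=ray(info,u,v); return o+d*(z-o[2])/d[2]
def proj(info,p):
    f=192/np.tan(np.radians(info['fov_y'])/2)
    T=np.array(info['extrinsics']); c=T[:3,:3].T@(np.array(p)-T[:3,3]); return c[:2]/c[2]*f+[info['cx'],info['cy']]
def snap(n,fn):
    im=vision.get_image(n); cv2.imwrite('pics/'+fn,im[:,:,::-1]); return im
def totool(s,w):
    "world shift -> tool axes cm"
    return R.from_rotvec(s['ee_rot']).inv().apply(w)*100
E
python3 - <<'E'
from h import *
np.set_printoptions(precision=3,suppress=True)
s=telemetry.observe(); print(s['clock'],s['position'],R.from_rotvec(s['ee_rot']).as_matrix(),s['width'])
for n in ['scene','top','wrist']:
    i=vision.camera_info(n); print(n,i['fov_y'],i['cx'],i['cy'],np.array(i['extrinsics']))
a=[snap(n,n+'0.png') for n in ['top','scene']]
E
```

```text
0.0 [0.244 0.575 0.248] [[-0.92   0.391 -0.001]
 [ 0.391  0.92  -0.002]
 [-0.    -0.002 -1.   ]] 0.9972361449396202
scene 53.876947792091386 248.93317235014015 199.70422954445613 [[-0.891  0.377 -0.253  0.799]
 [ 0.454  0.728 -0.513  0.483]
 [-0.009 -0.572 -0.82   0.883]
 [ 0.     0.     0.     1.   ]]
top 53.596284853993446 254.4124974937593 190.44128891611498 [[-0.013 -0.992  0.122  0.403]
 [-1.     0.013  0.002 -0.062]
 [-0.004 -0.122 -0.993  1.072]
 [ 0.     0.     0.     1.   ]]
wrist 59.908292541110114 253.37050743464258 193.9997839420285 [[ 0.391  0.881  0.268  0.173]
 [ 0.921 -0.373 -0.115  0.605]
 [-0.002  0.292 -0.957  0.383]
 [ 0.     0.     0.     1.   ]]
```

View pics/top0.png

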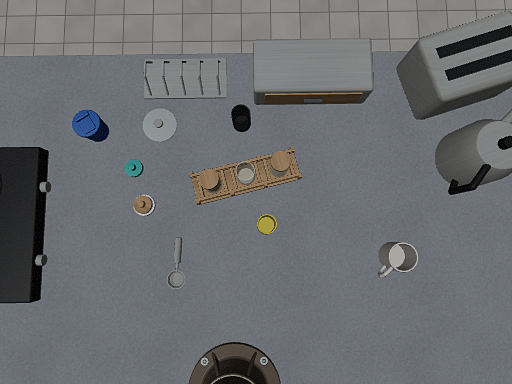

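View pics/scene0.png

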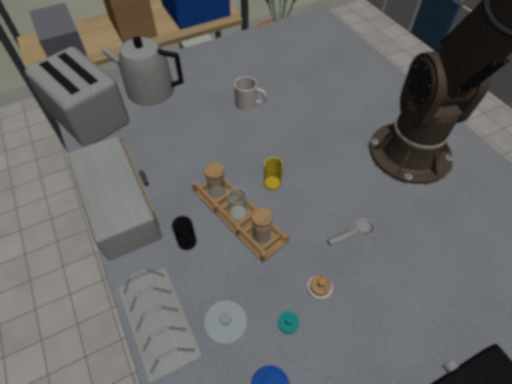

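Top view: the open jar is in the middle rack pocket (246,173), and the lid set is a brown cap on a white rim (144,205). 
Could be taken for the cap: turquoise cap (134,168), brown jar lids (210,179) and (281,160). Could be taken for the jar: yellow (267,225) and black (241,118). 
Choice by description: set (144,205), jar (246,173). I'll check these in one crop and measure.

Run:
```python
from h import *
np.set_printoptions(precision=4,suppress=True)
a=cv2.imread('pics/top0.png'); b=cv2.imread('pics/scene0.png')
c=lambda im,u,v,r:cv2.resize(im[v-r:v+r,u-r:u+r],(390,390),interpolation=cv2.INTER_CUBIC)
cv2.imwrite('pics/crop0.png',np.vstack([np.hstack([c(a,144,205,20)[:290],c(a,246,173,30)[50:340]]),np.hstack([c(b,320,287,20)[50:340],c(b,237,205,30)[50:340]])]))
ti,si=vision.camera_info('top'),vision.camera_info('scene')
for n,im,i,(u,v) in [('top',a,ti,(144,205)),('scene',b,si,(320,287))]:
    hsv=cv2.cvtColor(im,cv2.COLOR_BGR2HSV); R0=16
    m=np.zeros(im.shape[:2],np.uint8); cv2.circle(m,(u,v),R0,255,-1)
    bg=(hsv[...,1]<60)&(hsv[...,2]<165)
    fg=((~bg)&(m>0)).astype(np.uint8)
    cs,_=cv2.findContours(fg,cv2.RETR_EXTERNAL,cv2.CHAIN_APPROX_NONE); k=max(cs,key=cv2.contourArea)
    e=cv2.fitEllipse(cv2.convexHull(k)); print(n,e,'rim',onplane(i,*e[0],0.022))
    br=((hsv[...,1]>70)&(m>0)).astype(np.uint8); M=cv2.moments(br,True); q=(M['m10']/M['m00'],M['m01']/M['m00']); print(' cap',q,onplane(i,*q,0.036))
# wide rough
for z,p in [(0.1,(246,173)),(0.104,(210,178)),(0.104,(281,158))]: print(onplane(ti,*p,z))
for z,p in [(0.1,(237,193)),(0.104,(262,215)),(0.104,(215,170))]: print(onplane(si,*p,z))
```

```text
top ((143.3990478515625, 204.67568969726562), (20.05190658569336, 20.957366943359375), 41.902103424072266) rim [0.4959 0.2486 0.022 ]
 cap (142.43650793650792, 204.03174603174602) [0.4964 0.2471 0.036 ]
scene ((319.8428039550781, 284.7059326171875), (19.80025863647461, 20.764677047729492), 144.80499267578125) rim [0.4954 0.2435 0.022 ]
 cap (319.8878205128205, 284.6794871794872) [0.5002 0.2474 0.036 ]
[ 0.5678 -0.0387  0.1   ]
[0.5553 0.0541 0.104 ]
[ 0.6053 -0.1299  0.104 ]
[ 0.5751 -0.0399  0.1   ]
[0.5511 0.0506 0.104 ]
[ 0.5952 -0.1322  0.104 ]
```

View pics/crop0.png

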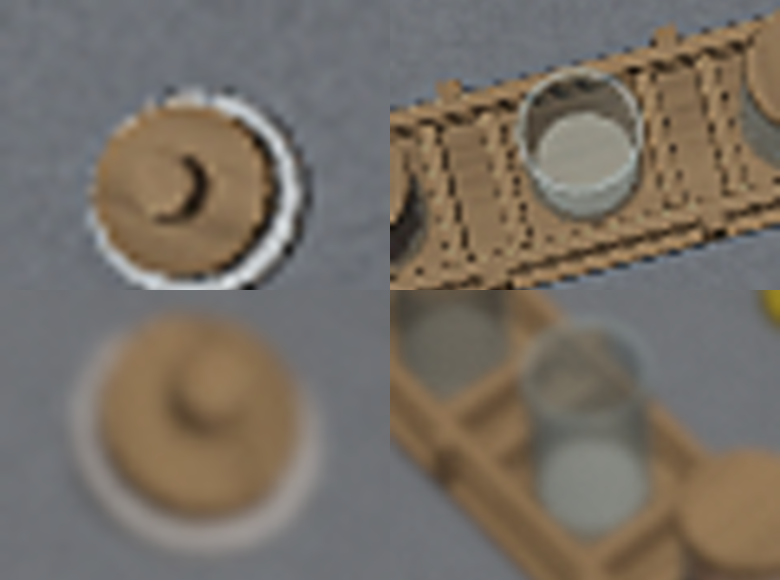

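Both views agree. The set is brown on white at about (0.496, 0.247), with the rim near (143.4,204.7). The open glass jar has its mouth near (245.5,171), about (0.573,-0.038). The rack's x axis is turned about 14°.

```bash
python3 -m creep '9.18 -6 -3.4 0.8 0 0 0; 9.18 -12 -6.8 1.6 0 0 0; 9.18 -18 -10.1 2.4 0 0 0; 9.18 -24 -13.5 3.2 0 0 0; 9.18 -30 -16.9 4 0 0 0'
python3 -m creep '9.18 -6 -3.4 2 0 0 0; 9.18 -6 -3.4 4 0 0 0; 9.18 -6 -3.4 4 0 0 0; 9.18 -6 -3.4 4 0 0 0'
python3 - <<'E'
from h import *
np.set_printoptions(precision=4,suppress=True)
s=telemetry.observe(); i=vision.camera_info('wrist'); im=snap('wrist','w1.png')
print(s['clock'],s['position'],R.from_rotvec(s['ee_rot']).as_matrix()); print(proj(i,[.496,.247,.02]))
E
```

```text
clock: 0.72
position: [0.4347, 0.3275, 0.2123]
ee_rot: [-0.627, -3.078, 0.0]
force: [0.3, -0.5, -0.6]
width: 0.999
gripper_force: 0.0
clock: 1.23
position: [0.4752, 0.2757, 0.1731]
ee_rot: [-0.625, -3.079, -0.001]
force: [0.1, 0.5, -0.6]
width: 1.002
gripper_force: 0.0
1.225 [0.4752 0.2757 0.1731] [[-0.9209  0.3897 -0.0002]
 [ 0.3897  0.9209  0.0007]
 [ 0.0005  0.0005 -1.    ]]
[233.2322 214.5759]
```

View pics/w1.png

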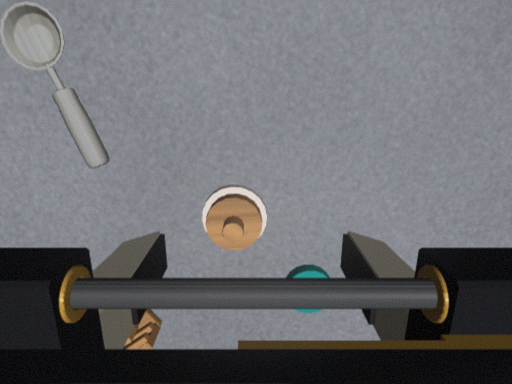

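The wrist picture shows the set at about (234,217), white rim spanning u 202–267, between the fingers. The turquoise cap (309,288) is clear of the right finger. I'll refine the rim centre.

Run:
```python
from h import *
np.set_printoptions(precision=4,suppress=True)
s=telemetry.observe(); i=vision.camera_info('wrist'); im=cv2.imread('pics/w1.png')
hsv=cv2.cvtColor(im,cv2.COLOR_BGR2HSV)
print(hsv[188:196,234],hsv[217,200:208])
m=np.zeros(im.shape[:2],np.uint8); cv2.circle(m,(235,219),42,255,-1)
w=((hsv[...,2]>165)&(hsv[...,1]<60)&(m>0)).astype(np.uint8)
P=np.argwhere(w)[:,::-1]
W=np.array([onplane(i,u,v,.024) for u,v in P])[:,:2]
# outermost white points per direction from the rough centre, circle of 30 mm
from scipy.optimize import least_squares
c=W.mean(0)
for _ in range(3):
    a=np.round(np.degrees(np.arctan2(*(W-c).T))/8); d=np.linalg.norm(W-c,axis=1)
    O=np.array([W[a==k][d[a==k].argmax()] for k in np.unique(a)])
    r=least_squares(lambda q:np.linalg.norm(O-q[:2],axis=1)-q[2],[*c,.03],loss='soft_l1',f_scale=.0005); c=r.x[:2]
print(len(O),'rim centre, radius',r.x)
print('tool shift cm',totool(s,[*(c-s['position'][:2]),.0255-s['position'][2]]))
```

```text
[[  9  15 224]
 [  9  18 223]
 [ 16  17 225]
 [ 12  20 227]
 [ 11  19 223]
 [ 14  28 179]
 [ 11  70  91]
 [ 11  99  80]] [[116  14 141]
 [120   2 149]
 [  9  16 202]
 [  9  19 224]
 [ 12  20 225]
 [ 13  25 212]
 [ 13  78 160]
 [ 16 120 155]]
33 rim centre, radius [0.4983 0.2475 0.0296]
tool shift cm [-3.2323 -1.758  14.7916]
```

```bash
python3 -m creep '9.18 -3.2 -1.8 3 0 0 0; 9.18 -3.2 -1.8 7 0 0 0; 9.18 -3.2 -1.8 11 0 0 0; 9.18 -3.2 -1.8 14.7 0 0 0; 9.18 -3.2 -1.8 14.7 0 0 0'
python3 -m creep '9.18 0 0 0 0 0 0;9.18 0 0 0 0 0 0'
```

```text
clock: 1.9
position: [0.4976, 0.2469, 0.0247]
ee_rot: [-0.624, -3.078, 0.0]
force: [0.1, -0.2, 1.1]
width: 1.001
gripper_force: 0.0
clock: 2.15
position: [0.4984, 0.2462, 0.0266]
ee_rot: [0.626, 3.078, 0.002]
force: [-0.2, -0.2, -0.5]
width: 1.002
gripper_force: 0.0
```

```bash
python3 -m creep '7 0 0 0 0 0 0;6.5 0 0 0 0 0 0;6.2 0 0 0 0 0 0;5.5 0 0 0 0 0 0;5.5 0 0 0 0 0 0' 12
python3 -m creep '5.5 0 0 0 0 0 0;5.5 0 0 0 0 0 0;5.5 0 0 0 0 0 0' 15
```

```text
clock: 2.78
position: [0.4982, 0.2454, 0.0257]
ee_rot: [0.627, 3.078, 0.0]
force: [-0.8, 0.6, 2.0]
width: 0.65
gripper_force: 12.0
clock: 3.15
position: [0.4982, 0.2455, 0.0257]
ee_rot: [0.627, 3.078, 0.0]
force: [0.5, -0.2, 3.3]
width: 0.65
gripper_force: 15.0
```

Opening 0.65 × 92 ≈ 60 mm, so the rim is gripped. I'll lift it gently.

```bash
python3 -m creep '5 0 0 -0.3 0 0 0;5 0 0 -1 0 0 0;5 0 0 -2 0 0 0;5 0 0 -3 0 0 0;5 0 0 -4 0 0 0' 15
python3 -m creep '5 0 0 -1.5 0 0 0;5 0 0 -3.5 0 0 0;5 0 0 -6 0 0 0;5 0 0 -8.5 0 0 0;5 0 0 -11 0 0 0'
python3 -m creep '5 0 0 -2 0 0 0;5 0 0 -4 0 0 0;5 0 0 -5 0 0 0;5 0 0 -5.5 0 0 0;5 0 0 -5.5 0 0 0'
python3 - <<'E'
from h import *
np.set_printoptions(precision=4,suppress=True)
s=telemetry.observe(); im=snap('wrist','w2.png'); snap('top','top2.png')
Rm=R.from_rotvec(s['ee_rot']).as_matrix(); print(s['clock'],s['position'],np.degrees(np.arctan2(Rm[1,1],Rm[0,1])),s['joints'])
print(totool(s,[.574-s['position'][0],-.039-s['position'][1],0]))
E
```

```text
clock: 3.78
position: [0.4983, 0.2455, 0.0666]
ee_rot: [0.627, 3.078, 0.001]
force: [-0.2, 1.0, -1.0]
width: 0.646
gripper_force: 15.0
clock: 4.4
position: [0.4981, 0.2453, 0.1773]
ee_rot: [0.627, 3.078, 0.001]
force: [0.3, -0.2, -1.5]
width: 0.646
gripper_force: 15.0
clock: 5.03
position: [0.498, 0.2453, 0.2306]
ee_rot: [-0.627, -3.078, 0.0]
force: [0.2, 0.0, -0.1]
width: 0.648
gripper_force: 15.0
5.025 [0.498  0.2453 0.2306] 66.96912153049647 [-0.6614  0.3366  0.1417  1.7788 -0.0545  1.0301  0.6694]
[-18.1152 -23.1952  -0.0002]
```

View pics/w2.png

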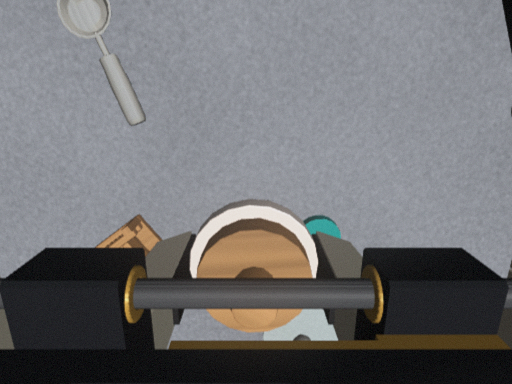

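The set is held level: rim at (254,250), cap on it. Next I turn to align the fingers with the rack's x, then move with the camera past the jar to measure its mouth.

```bash
python3 -m creep '5 0 0 0 0 0 3;5 0 0 0 0 0 9;5 0 0 0 0 0 16;5 0 0 0 0 0 23;5 0 0 0 0 0 30' 15
python3 -m creep '5 0 0 0 0 0 7;5 0 0 0 0 0 14;5 0 0 0 0 0 20;5 0 0 0 0 0 23.3;5 0 0 0 0 0 23.3'
python3 -m creep '5 -1.5 0 0 0 0 0;5 -5 0.1 0 0 0 0;5 -9 0.2 0 0 0 0;5 -13 0.3 0 0 0 0;5 -17 0.4 0 0 0 0'
python3 -m creep '5 -4 0 0 0 0 0;5 -8 0.1 0 0 0 0;5 -12 0.2 0 0 0 0;5 -16 0.2 0 0 0 0;5 -19 0.3 0 0 0 0'
python3 -m creep '5 -1.5 0 0 0 0 0;5 -2 0 0 0 0 0;5 -2 0 0 0 0 0;5 -2 0 0 0 0 0'
python3 - <<'E'
from h import *
np.set_printoptions(precision=4,suppress=True)
s=telemetry.observe(); i=vision.camera_info('wrist'); im=snap('wrist','w3.png')
Rm=R.from_rotvec(s['ee_rot']).as_matrix(); print(s['clock'],s['position'],np.degrees(np.arctan2(Rm[1,1],Rm[0,1])),s['width'])
print(proj(i,[.574,-.039,.1]))
E
```

```text
clock: 5.75
position: [0.4978, 0.2452, 0.2299]
ee_rot: [-1.408, -2.808, 0.002]
force: [-0.1, 0.3, -0.3]
width: 0.644
gripper_force: 15.0
clock: 6.38
position: [0.4978, 0.2453, 0.2301]
ee_rot: [-1.94, -2.47, 0.002]
force: [-0.1, -1.0, -1.8]
width: 0.649
gripper_force: 15.0
clock: 7.0
position: [0.5424, 0.0785, 0.2307]
ee_rot: [1.941, 2.47, -0.0]
force: [0.6, -0.6, -1.4]
width: 0.649
gripper_force: 15.0
clock: 7.62
position: [0.5896, -0.1062, 0.2307]
ee_rot: [1.943, 2.468, -0.001]
force: [-0.0, 0.6, -1.6]
width: 0.646
gripper_force: 15.0
clock: 8.12
position: [0.5947, -0.1207, 0.2306]
ee_rot: [-1.938, -2.471, -0.001]
force: [0.1, 0.3, -1.4]
width: 0.648
gripper_force: 15.0
8.125 [ 0.5947 -0.1207  0.2306] 13.782660172822784 0.6476831489304734
[250.6873  83.9971]
```

View pics/w3.png

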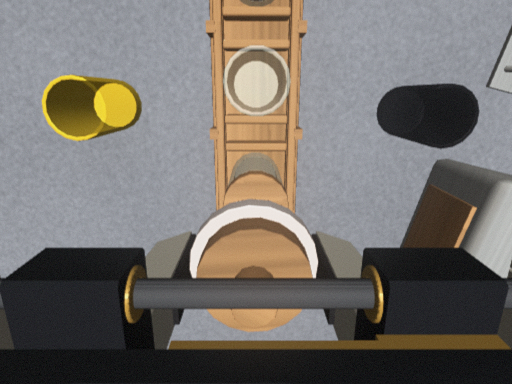

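The jar mouth shows at (256,80), spanning about u 223–290, v 45–115. The rack rails run vertically, so the alignment is good. I'll measure the mouth and the held rim.

Run:
```python
from h import *
from scipy.optimize import least_squares
np.set_printoptions(precision=4,suppress=True)
s=telemetry.observe(); i=vision.camera_info('wrist'); im=cv2.imread('pics/w3.png')
hsv=cv2.cvtColor(im,cv2.COLOR_BGR2HSV); S=hsv[...,1]
print(S[80,218:232],S[80,282:296],S[36:52,256],S[108:124,256])
def fit(W,c,rr=None):
    for _ in range(4):
        a=np.round(np.degrees(np.arctan2(*(W-c).T))/8); d=np.linalg.norm(W-c,axis=1)
        O=np.array([W[a==k][d[a==k].argmax()] for k in np.unique(a)])
        if rr: q=least_squares(lambda q:np.linalg.norm(O-q,axis=1)-rr,c,loss='soft_l1',f_scale=.0005).x; c=q
        else: q=least_squares(lambda q:np.linalg.norm(O-q[:2],axis=1)-q[2],[*c,.03],loss='soft_l1',f_scale=.0005).x; c=q[:2]
    return q,len(O)
pl=lambda P,z:np.array([onplane(i,u,v,z)[:2] for u,v in P])
m=np.zeros(S.shape,np.uint8); cv2.circle(m,(256,80),38,255,-1)
P=np.argwhere((S<90)&(m>0)); P=P[(P[:,1]>219)&(P[:,1]<294)][:,::-1]
k=((S<90)&(m>0)).astype(np.uint8)
n,l,st,_=cv2.connectedComponentsWithStats(k); print(st[1:][st[1:,4]>50])
lab=l[80,256] or np.bincount(l[60:100,240:270].ravel())[1:].argmax()+1
P=np.argwhere(l==lab)[:,::-1]
J=fit(pl(P,.1),np.array([.574,-.039])); print('jar',J)
w=((hsv[...,2]>150)&(S<60)).astype(np.uint8); w[:198]=0; w[268:]=0; w[:,:192]=0; w[:,317:]=0
Q=np.argwhere(w)[:,::-1]; Q=Q[Q[:,1]<250]
zt=s['position'][2]-.0017
c0=s['position'][:2]
W=pl(Q,zt)
for rr in (.03,None): Kf=fit(W,c0.copy(),rr); print('rim',Kf, 'rel',totool(s,[*(Kf[0][:2]-c0),0]))
```

```text
[117 114 116 117 102  30  27  35  44  72  84  83  87  88] [ 71  82  86  78  53  27  33  30  67 113 116 113 115 115] [121 118 118 122 119 122 118 119 115  67  42  38  33  31  61  82] [ 66  68  66  58  50  43  41  52  97 112 119 114 121 119 121 122]
[[ 223   45   68   71 3802]]
jar (array([ 0.5777, -0.0361,  0.0256]), 45)
rim (array([ 0.5939, -0.1123]), 20) rel [0.8472 0.1182 0.0005]
rim (array([ 0.5938, -0.1108,  0.029 ]), 20) rel [1.0015 0.1463 0.0006]
```

Run:
```python
from h import *
np.set_printoptions(precision=4,suppress=True)
s=telemetry.observe(); i=vision.camera_info('wrist'); im=cv2.imread('pics/w3.png')
hsv=cv2.cvtColor(im,cv2.COLOR_BGR2HSV)
print([(r,*hsv[r,254,1:]) for r in range(196,240)])
print([(c,*hsv[240,c,1:]) for c in range(186,206)],[(c,*hsv[240,c,1:]) for c in range(304,322)])
Rm=R.from_rotvec(s['ee_rot']).as_matrix(); p=s['position']
T=np.array(i['extrinsics']); print('cam in tool',Rm.T@(T[:3,3]-p),'\n',Rm.T@T[:3,:3])
for x,z,n in [(.03,.0017,'rim top near'),(.03,.0117,'rim bottom near'),(.025,-.0123,'cap top near'),(.025,.0017,'cap low near'),(0.009,-.0303,'knob top near'),(-.009,-.0303,'knobtop far')]:
    print(n,proj(i,p+Rm@[x,0,z]),proj(i,p+Rm@[x+.005,0,z]))
for x in (0.0095,-.0095): print('fingertip edge',proj(i,p+Rm@[x,.03,.022]),proj(i,p+Rm@[x,-.03,.022]))
f=im[195:300,140:370]; cv2.imwrite('pics/c3.png',cv2.resize(f,None,fx=3.4,fy=3.4,interpolation=cv2.INTER_CUBIC))
```

```text
[(196, np.uint8(115), np.uint8(209)), (197, np.uint8(118), np.uint8(212)), (198, np.uint8(109), np.uint8(206)), (199, np.uint8(79), np.uint8(174)), (200, np.uint8(35), np.uint8(147)), (201, np.uint8(28), np.uint8(145)), (202, np.uint8(34), np.uint8(150)), (203, np.uint8(31), np.uint8(150)), (204, np.uint8(30), np.uint8(154)), (205, np.uint8(17), np.uint8(200)), (206, np.uint8(8), np.uint8(236)), (207, np.uint8(11), np.uint8(238)), (208, np.uint8(14), np.uint8(236)), (209, np.uint8(12), np.uint8(237)), (210, np.uint8(11), np.uint8(238)), (211, np.uint8(12), np.uint8(237)), (212, np.uint8(13), np.uint8(237)), (213, np.uint8(13), np.uint8(238)), (214, np.uint8(12), np.uint8(237)), (215, np.uint8(12), np.uint8(238)), (216, np.uint8(13), np.uint8(238)), (217, np.uint8(35), np.uint8(209)), (218, np.uint8(89), np.uint8(141)), (219, np.uint8(119), np.uint8(114)), (220, np.uint8(110), np.uint8(114)), (221, np.uint8(121), np.uint8(114)), (222, np.uint8(108), np.uint8(116)), (223, np.uint8(108), np.uint8(113)), (224, np.uint8(115), np.uint8(118)), (225, np.uint8(115), np.uint8(109)), (226, np.u
[... 1717 characters left out ...]
48)), (318, np.uint8(37), np.uint8(55)), (319, np.uint8(27), np.uint8(75)), (320, np.uint8(35), np.uint8(110)), (321, np.uint8(31), np.uint8(133))]
cam in tool [ 0.078   0.0013 -0.1353] 
 [[ 0.0005 -0.9566 -0.2913]
 [ 1.      0.0004  0.0005]
 [-0.0003 -0.2913  0.9566]]
rim top near [250.2568 207.8163] [250.2315 196.8596]
rim bottom near [250.4422 200.6857] [250.4202 190.3455]
cap top near [249.9827 231.2306] [249.9521 219.5397]
cap low near [250.2816 218.5551] [250.2568 207.8163]
knob top near [249.6227 291.8915] [249.5844 279.7096]
knobtop far [249.753  333.4111] [249.7179 322.229 ]
fingertip edge [309.3174 232.5534] [192.0436 232.5107]
fingertip edge [307.5388 265.7474] [193.9528 265.7115]
```

View pics/c3.png

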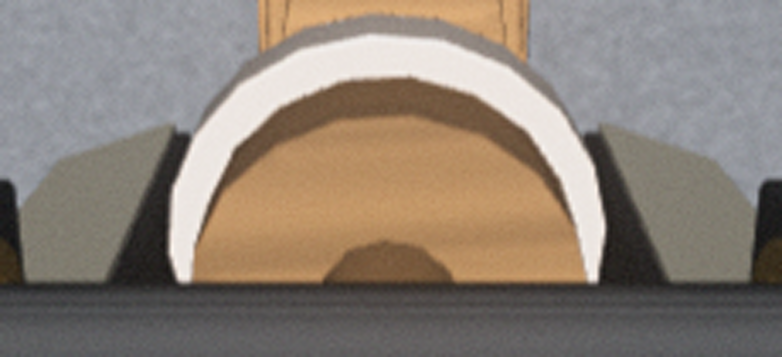

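Rim and cap edges fall within about 1 mm of the predicted rows. The camera's sideways bias of 1.3 mm (rim mid 253.4 against 250.3 expected) is taken out. Net shift to the jar is x +8.5 and y +0.2 cm, so I go over it and then lower.

```bash
python3 -m creep '5 1.5 0.1 0 0 0 0;5 4 0.1 0 0 0 0;5 6.5 0.2 0 0 0 0;5 8 0.2 0 0 0 0;5 8.5 0.2 0 0 0 0' 15
python3 -m creep '5 0 0 2 0 0 0;5 0 0 5 0 0 0;5 0 0 7.5 0 0 0;5 0 0 9 0 0 0;5 0 0 9 0 0 0'
python3 - <<'E'
from h import *
s=telemetry.observe(); print(s['clock'],s['position'])
a=snap('top','top4.png'); b=snap('scene','scene4.png')
for n in('top','scene'): print(proj(vision.camera_info(n),[.576,-.036,.1]))
c=lambda im,u,v:cv2.resize(im[v-28:v+28,u-28:u+28],(392,392),interpolation=cv2.INTER_CUBIC)
cv2.imwrite('pics/c4.png',np.hstack([c(a,245,168),c(b,237,190)])[:,:,::-1])
E
```

```text
clock: 8.8
position: [0.5764, -0.0375, 0.2307]
ee_rot: [-1.938, -2.472, -0.001]
force: [0.3, -0.2, -1.2]
width: 0.648
gripper_force: 15.0
clock: 9.43
position: [0.5762, -0.0395, 0.14]
ee_rot: [-1.941, -2.469, 0.002]
force: [0.3, 0.6, 0.1]
width: 0.646
gripper_force: 15.0
9.425 [ 0.57616195 -0.03949534  0.13997686]
[244.93846005 169.89760842]
[237.35830815 194.22006481]
```

View pics/c4.png

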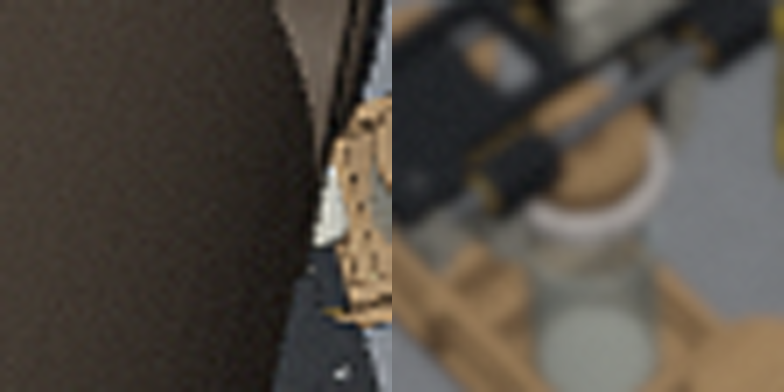

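The scene view (right half) shows the white rim just above the glass jar, cap on. Top is blocked by the arm. y reads 2 mm off, so I'll let it settle and check.

```bash
python3 -m creep '5 0 0 0 0 0 0;5 0 0 0 0 0 0;5 0 0 0 0 0 0;5 0 0 0 0 0 0' 15
```

```text
clock: 10.02
position: [0.5767, -0.0391, 0.1408]
ee_rot: [1.941, 2.47, 0.0]
force: [-0.7, -0.4, -1.3]
width: 0.646
gripper_force: 15.0
```

```bash
python3 -m creep '5 0.15 0 0 0 0 0;5 0.15 0 0.6 0 0 0;5 0.15 0 1.2 0 0 0;5 0.15 0 1.8 0 0 0;5 0.15 0 1.8 0 0 0' 15
python3 -m creep '5 0 0 0.2 0 0 0;5 0 0 0.4 0 0 0;5 0 0 0.6 0 0 0;5 0 0 0.6 0 0 0'
```

```text
clock: 10.65
position: [0.5758, -0.0377, 0.1219]
ee_rot: [-1.941, -2.469, 0.001]
force: [-0.2, 0.3, -0.8]
width: 0.644
gripper_force: 15.0
clock: 11.15
position: [0.5762, -0.0376, 0.1165]
ee_rot: [-1.941, -2.47, 0.0]
force: [0.3, 0.1, -0.7]
width: 0.647
gripper_force: 15.0
```

No contact force with the plug about 9 mm inside. I'll continue until contact.

```bash
python3 -m creep '5 0 0 0.1 0 0 0;5 0 0 0.2 0 0 0;5 0 0 0.3 0 0 0;5 0 0 0.4 0 0 0;5 0 0 0.4 0 0 0' 15
python3 -m creep '5 0 0 0.05 0 0 0;5 0 0 0.1 0 0 0;5 0 0 0.1 0 0 0'
```

```text
clock: 11.78
position: [0.5762, -0.0376, 0.1126]
ee_rot: [-1.941, -2.47, 0.0]
force: [0.4, -0.1, -0.4]
width: 0.653
gripper_force: 15.0
clock: 12.15
position: [0.5763, -0.0376, 0.1118]
ee_rot: [1.941, 2.47, 0.0]
force: [0.2, 1.0, 1.0]
width: 0.649
gripper_force: 15.0
```

```bash
python3 -m creep '5 0 0 0.05 0 0 0;5 0 0 0.1 0 0 0;5 0 0 0.1 0 0 0' 15
```

```text
clock: 12.52
position: [0.5764, -0.0377, 0.1117]
ee_rot: [1.941, 2.47, 0.001]
force: [-4.1, -0.0, 12.1]
width: 0.645
gripper_force: 15.0
```

Contact at z 0.1117 is exactly the seated height. I ease off, open slowly, then rise clear.

```bash
python3 -m creep '5 0 0 -0.1 0 0 0;5 0 0 -0.1 0 0 0;6.1 0 0 -0.1 0 0 0;6.4 0 0 -0.1 0 0 0;6.8 0 0 -0.1 0 0 0' 5
python3 -m creep '7.5 0 0 0 0 0 0;7.5 0 0 0 0 0 0;7.5 0 0 0 0 0 0;7.5 0 0 0 0 0 0'
python3 -m creep '7.5 0 0 -0.6 0 0 0;7.5 0 0 -1.5 0 0 0;7.5 0 0 -2.5 0 0 0;7.5 0 0 -3.7 0 0 0;7.5 0 0 -3.7 0 0 0'
python3 - <<'E'
from h import *
s=telemetry.observe(); print(s['clock'],s['position'])
i=vision.camera_info('wrist'); a=snap('wrist','w5.png'); b=snap('scene','scene5.png')
p=s['position'];Rm=R.from_rotvec(s['ee_rot']).as_matrix()
for x,z in [(.03,.110),(.025,.124),(.009,.142),(.009,.124),(.025,.11)]:
    q=p+Rm@[x,0,0]; q[2]=z; print(x,z,proj(i,q))
hsv=cv2.cvtColor(a,cv2.COLOR_RGB2HSV); print([(r,int(hsv[r,253,1]),int(hsv[r,253,2])) for r in range(150,245)])
c=lambda im,u,v:cv2.resize(im[v-28:v+28,u-28:u+28],(390,390),interpolation=cv2.INTER_CUBIC)
cv2.imwrite('pics/c5.png',np.hstack([cv2.resize(a[140:300,170:330],(390,390)),c(b,237,190)])[:,:,::-1])
E
```

```text
clock: 13.15
position: [0.5763, -0.0376, 0.1116]
ee_rot: [-1.941, -2.47, 0.0]
force: [0.1, -0.0, -0.3]
width: 0.733
gripper_force: 0.0
clock: 13.65
position: [0.5763, -0.0376, 0.1117]
ee_rot: [1.941, 2.47, 0.0]
force: [0.3, -0.3, 0.0]
width: 0.818
gripper_force: 0.0
clock: 14.28
position: [0.577, -0.0377, 0.15]
ee_rot: [1.94, 2.469, 0.003]
force: [-0.1, -0.3, -1.1]
width: 0.819
gripper_force: 0.0
14.275 [ 0.57704715 -0.0376507   0.15001795]
0.03 0.11 [250.73491935 184.44294804]
0.025 0.124 [250.61853439 201.17018811]
0.009 0.142 [250.48525471 245.30058916]
0.009 0.124 [250.67829122 230.21010411]
0.025 0.11 [250.75177718 193.218795  ]
[(150, 127, 197), (151, 126, 196), (152, 125, 196), (153, 125, 169), (154, 128, 138), (155, 121, 164), (156, 108, 180), (157, 83, 165), (158, 67, 155), (159, 72, 149), (160, 69, 156), (161, 65, 150), (162, 40, 158), (163, 19, 171), (164, 20, 180), (165, 18, 182), (166, 23, 178), (167, 17, 179), (168, 20, 178), (169, 21, 182), (170, 20, 179), (171, 19, 178), (172, 20, 182), (173, 20, 180), (174, 17, 182), (175, 18, 182), (176, 21, 185), (177, 21, 181), (1
[... 421 characters left out ...]
2), (204, 124, 163), (205, 119, 171), (206, 115, 180), (207, 122, 178), (208, 117, 178), (209, 116, 176), (210, 122, 174), (211, 115, 177), (212, 119, 176), (213, 119, 178), (214, 121, 177), (215, 116, 180), (216, 120, 183), (217, 122, 184), (218, 120, 185), (219, 119, 186), (220, 117, 189), (221, 121, 187), (222, 121, 187), (223, 119, 184), (224, 121, 184), (225, 118, 180), (226, 122, 172), (227, 121, 173), (228, 126, 158), (229, 123, 129), (230, 118, 121), (231, 122, 115), (232, 121, 118), (233, 121, 124), (234, 123, 116), (235, 123, 118), (236, 118, 123), (237, 122, 123), (238, 131, 123), (239, 129, 119), (240, 126, 119), (241, 129, 125), (242, 132, 141), (243, 124, 177), (244, 118, 196)]
```

View pics/c5.png

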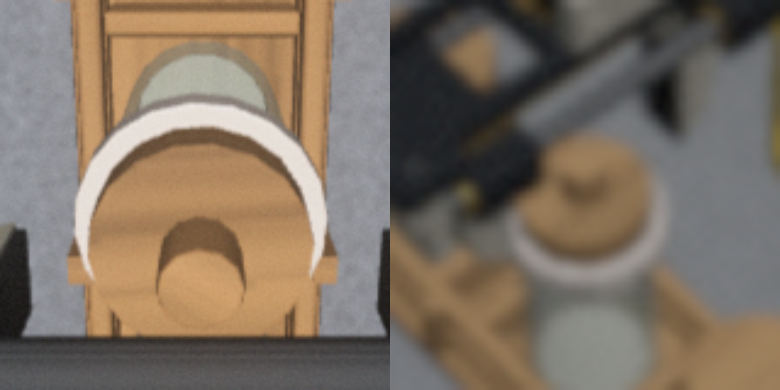

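The set is seated: rim, cap and knob edges sit within 1–2 px of the fitted heights, and the knob is centred between the fingers. Next I grip the knob.

```bash
python3 -m creep '7.5 0 0 0.2 0 0 0;6 0 0 0.2 0 0 0;4.5 0 0 0.2 0 0 0;3 0 0 0.2 0 0 0;2.3 0 0 0.2 0 0 0' 10
python3 -m creep '2 0 0 0 0 0 0;1.8 0 0 0 0 0 0;1.4 0 0 0 0 0 0;1.0 0 0 0 0 0 0;1.0 0 0 0 0 0 0' 10
python3 -m creep '1 0 0 0 0 0 0;1 0 0 0 0 0 0;1 0 0 0 0 0 0' 15
```

```text
clock: 15.0
position: [0.5763, -0.0376, 0.1467]
ee_rot: [1.941, 2.47, 0.0]
force: [0.4, 0.1, 0.8]
width: 0.431
gripper_force: 0.0
clock: 15.62
position: [0.5763, -0.0376, 0.1467]
ee_rot: [1.941, 2.47, 0.0]
force: [0.6, 0.0, 0.0]
width: 0.192
gripper_force: 10.0
clock: 16.0
position: [0.5763, -0.0376, 0.1467]
ee_rot: [1.941, 2.47, 0.0]
force: [0.4, 0.3, 0.8]
width: 0.19
gripper_force: 15.0
```

```bash
python3 -m creep '1 0 0 -0.3 0 0 0;1 0 0 -0.8 0 0 0;1 0 0 -1.5 0 0 0;1 0 0 -2.3 0 0 0;1 0 0 -3.1 0 0 0' 15
python3 -m creep '1 0 0 -1.5 0 0 0;1 0 0 -3 0 0 0;1 0 0 -4.5 0 0 0;1 0 0 -6 0 0 0;1 0 0 -7 0 0 0'
python3 -m creep '1 0 0 0 0 0 0;1 0 0 0 0 0 0;1 0 0 0 0 0 0;1 0 0 0 0 0 0'
python3 - <<'E'
from h import *
s=telemetry.observe(); print(s['clock'],s['position'])
a=snap('wrist','w6.png'); b=snap('scene','scene6.png')
cv2.imwrite('pics/c6.png',np.hstack([cv2.resize(a[60:360,100:400],(390,390)),cv2.resize(b[135:235,187:287],(390,390),interpolation=cv2.INTER_CUBIC)])[:,:,::-1])
E
```

```text
clock: 16.62
position: [0.5764, -0.0377, 0.1784]
ee_rot: [1.941, 2.47, 0.0]
force: [0.5, 0.1, -0.4]
width: 0.189
gripper_force: 15.0
clock: 17.25
position: [0.5765, -0.0377, 0.2489]
ee_rot: [1.941, 2.47, 0.001]
force: [0.1, 0.1, -0.5]
width: 0.189
gripper_force: 15.0
clock: 17.75
position: [0.5761, -0.0377, 0.2473]
ee_rot: [-1.941, -2.47, 0.001]
force: [-0.1, 0.4, -0.5]
width: 0.192
gripper_force: 15.0
17.75 [ 0.57606676 -0.03765766  0.24726032]
```

View pics/c6.png

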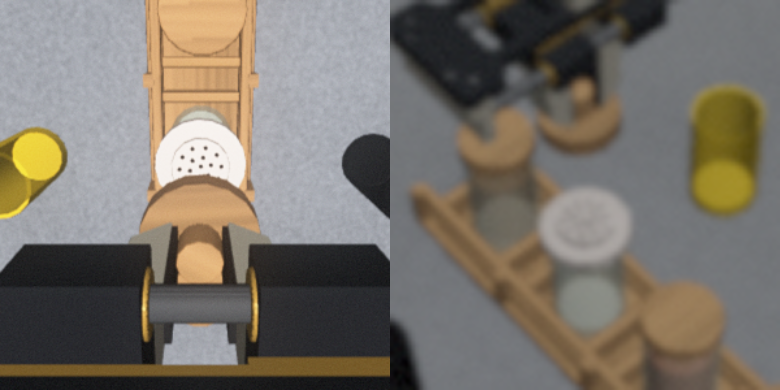

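The cap is held by its knob 10 cm up. The perforated sprinkler sits level on the jar, and the jar is still in its pocket.

```bash
python3 -c "
from cell import job; print(job.sign_off())"
```

```text
the job is handed in; nothing more can be done
None
```

The sprinkler is seated on the open jar, which is still in its pocket, and the cap is held steady about 10 cm straight above it; the job was handed in at about 18 s, and no verdict was returned.

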